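# Clamp the moulds on the shaker bed and run a burst

## Robot

A 7-joint arm with a two-finger parallel gripper is mounted at the origin on a cart in front of the work surface, level with it; the furniture and walls round the work are solid. World frame = base frame: x ahead of the robot, y to its left, z up, the work surface at z = 0. Lengths are in m, angles in rad, forces in N, time in s.
With the tool pointing down it reaches from about 0.4 to 0.85 m from the base axis. Payload 4.5 kg.
Tool frame: the origin (TCP) lies where the fingers leave the gripper's body, on its centre line; the fingertips stand 64 mm ahead of it and the grasp point (between the pads) lies 45 mm ahead of it; z points along the fingers, y is the direction in which the jaws open and shut (so a half turn about z gives the same grasp; the last joint's range is limited). The gripper opens to 88 mm and grips with 3 to 60 N. Pads are 18 mm wide; open, the fingers measure 123 mm over their backs; the gripper's body (75 mm by 187 mm) begins 45 mm behind the grasp point.
Start: joints at [-1.223, 0.689, -0.195, 1.565, 0.157, 0.902, -0.215], TCP at [0.193, 0.595, 0.303] pointing down, gripper open.
Joint ranges: [-3.01, 3.01], [-0.46, 2.08], [-1.47, 1.51], [0.13, 2.56], [-1, 4.14], [0.04, 2.09], [-2.66, 2.66]. Speed limits (rad/s): [2.57, 2.57, 3.14, 3.14, 3.14, 3.14, 3.14].

## Interface

Orientations are given as a unit quaternion [x, y, z, w].
In Python, from plant import monitor, snapshot, workorder, finder gives the robot as it stands.
- The arm moves only by the tool carry_out, never from a script. Its argument "motion" is one flat list of numbers, 6 for each row, row after row: the shift along the tool's x, y, z in cm, then the turn, a rotation vector about the tool's x, y, z in rad. In form: [x, y, z, rx, ry, rz, x, y, z, rx, ry, rz, ...]. A call has 1 to 8 rows; each row shifts and turns the commanded pose from where the row before left it, along the tool's axes as they then stand; what a row does not reach is not made up. A row lasts 1/8 s, in which the tool goes at most 62.5 mm and 10.7 degrees, less where a joint would pass 70% of its speed; a pose out of reach is approached as far as the arm can. A call with a gripper value outside its range is refused whole. "hand" is the finger opening in cm, from 0 to 8.81, set as the call begins (left out, the last holds). The fingers move at their own pace and stop on an object; "grip_force" is the grip in N (left out, the last holds). Time passes only in rows, so rows that do not move let the fingers close. It gives the time, the measured TCP pose, the force and the opening at its end, in the units of the state.
- monitor.get_state(): the state, without advancing time (a new reading comes with each control period).
- snapshot(name): name is "scene" or "top" or "wrist"; returns a dict with "frame" (384x512x3 uint8, red, green, blue), "range_z" (384x512 float32, m along the optical axis (not along the pixel's ray), 0 where there is no reading), "fx", "fy", "cx", "cy" (pixels), "D" ([k1, k2, p1, p2, k3] as OpenCV has them; the pictures are not rectified), "rvec" (rotation vector, rad) and "tvec" (3), from world to camera coordinates, as OpenCV has them; the wrist camera has in their place "hand_eye" (4x4, takes a point from camera to tool coordinates, whose origin is the TCP and whose axes are the flange's). Camera axes: x right, y down, z forward; pixel columns grow to the right and rows downward; lengths in m; the calibration is good to about 2 mm. A picture is of the moment at which its call begins: read the wrist's pose just before it.
- workorder.finish_job(): hands the job in, once; it reports no verdict.
Trained networks look in a picture, given as the dict that the camera call returned (one of the last four; its "shot" number tells which), for a name from the list of things; names that differ only in an ending like _2 or _b are one class to them, and where a whole thing is asked for, a point or a joint stands for the part that bears it (a point fixed in the world has none). Each returns a list of dicts, best first, with "p" (0 to 1); they miss things now and then, are a little off and sometimes report something else, mostly with a low value. They report only what shows in the picture. A call takes as long as a camera call. They do not tell look-alikes from the thing itself.
- finder.masks_of(picture, thing): "pixels" (384x512 bool, what is visible of it) and "extent" ([left, top, right, bottom] in pixels, round what is visible of it).
The state is a dict: "clock": time; "q": joint angles; "qd": joint speeds; "joint_torque": joint torques, N m; "tool_pos": TCP position; "eef_rot": TCP orientation; "contact_force": force on the tool from outside, world axes, zero at the start; "moment": the same for the moment, N m; "opening": opening from 0.0 (shut) to 1.0 (fully open).
Only numpy, scipy, OpenCV 4.12 (cv2) and the standard library are available. Lean on these libraries where they do the work, as an engineer would, in place of code of your own. Each camera call takes 0.05 s, during which the arm holds its last target. There are 200 camera calls.

## Task

Loosen the set candles in their moulds on the shaker bed: stand every filled mould that waits just right of the valve (not the two far off at the right end of the bench) upright in a nest of its own, then screw all three clamp knobs clockwise fully home against their stops, on an empty nest too. Only then push the valve lever fully to the left, towards the bed, hold it there for a good two seconds and let it spring back upright; never push it to the right, leave the steel cup and the tin where they are, and leave the moulds clamped.

Things in the scene. Friction and masses are not known exactly. Their poses are not given: they have to be found in the camera images.
- mould_33_centre (a point): Round silicone candle mould with a set candle in it, 67 mm diameter (69 over wax drips), 84 mm tall, 0.19 to 0.31 kg, loose on the bench to the right of the valve; the point is on its axis 42 mm above its underside, z up. Absent (None) in some starts. Grip it across the outside.
- mould_34_centre (a point): Round silicone candle mould with a set candle in it, 67 mm diameter (69 over wax drips), 85 mm tall, 0.19 to 0.31 kg, loose on the bench to the right of the valve; the point is on its axis 42 mm above its underside, z up. Absent (None) in some starts. Grip it across the outside.
- mould_35_centre (a point): Round silicone candle mould with a set candle in it, 67 mm diameter (69 over wax drips), 84 mm tall, 0.19 to 0.31 kg, loose on the bench to the right of the valve; the point is on its axis 42 mm above its underside, z up. Absent (None) in some starts. Grip it across the outside.
- shaker_bed: Aluminium plate 205x325 mm, top 16 mm above the bench, origin under its centre; x away from the robot, y left along its three nests (105 mm apart). Behind each nest (+x) is a steel V-block of two 45 degree cheeks 40 mm tall; in front of it (-x) a flat jaw 44 mm wide, 40 mm tall; in front of that, 105 mm from the nest centre, its clamp knob.
- nest_0 (a point): Centre of the left nest, on the plate's top: where a clamped mould's axis stands; axes as the bed. Knob at 0: jaw face 51 mm away in -x, so set a mould down about 5 mm short of the centre (towards -x). Knob home: jaw 37 mm away, having slid the mould against the V (slippery cheeks, 34.5 mm away). Jaws close on an empty nest too.
- knob_0 (a joint): Turn of the left clamp knob, a captive screw with vertical axis: 0 = jaw open, grows CLOCKWISE seen from above to a dead stop at 2.2 rad = home. Stays where left (friction 0.06 N m). Starts at 0 to 0.5, so it needs two grips or more. Drives its jaw 6.4 mm per rad, both ways.
- knob_0_grip (a point): Middle of the black bar grip of the left knob, on its axis, 104 mm above the bench: bar 46 mm long along this x, 12 mm thick along this y, 26 mm tall (13 up, 13 down). Under it a 14 mm neck, and from 38 mm below this point a 34 mm post. z up; the frame turns with the knob. Home: bar along the row (y of the bed).
- nest_1 (a point): Centre of the middle nest, on the plate's top: where a clamped mould's axis stands; axes as the bed. Knob at 0: jaw face 51 mm away in -x, so set a mould down about 5 mm short of the centre (towards -x). Knob home: jaw 37 mm away, having slid the mould against the V (slippery cheeks, 34.5 mm away). Jaws close on an empty nest too.
- knob_1 (a joint): Turn of the middle clamp knob, a captive screw with vertical axis: 0 = jaw open, grows CLOCKWISE seen from above to a dead stop at 2.2 rad = home. Stays where left (friction 0.06 N m). Starts at 0 to 0.5, so it needs two grips or more. Drives its jaw 6.4 mm per rad, both ways.
- knob_1_grip (a point): Middle of the black bar grip of the middle knob, on its axis, 104 mm above the bench: bar 46 mm long along this x, 12 mm thick along this y, 26 mm tall (13 up, 13 down). Under it a 14 mm neck, and from 38 mm below this point a 34 mm post. z up; the frame turns with the knob. Home: bar along the row (y of the bed).
- nest_2 (a point): Centre of the right nest, on the plate's top: where a clamped mould's axis stands; axes as the bed. Knob at 0: jaw face 51 mm away in -x, so set a mould down about 5 mm short of the centre (towards -x). Knob home: jaw 37 mm away, having slid the mould against the V (slippery cheeks, 34.5 mm away). Jaws close on an empty nest too.
- knob_2 (a joint): Turn of the right clamp knob, a captive screw with vertical axis: 0 = jaw open, grows CLOCKWISE seen from above to a dead stop at 2.2 rad = home. Stays where left (friction 0.06 N m). Starts at 0 to 0.5, so it needs two grips or more. Drives its jaw 6.4 mm per rad, both ways.
- knob_2_grip (a point): Middle of the black bar grip of the right knob, on its axis, 104 mm above the bench: bar 46 mm long along this x, 12 mm thick along this y, 26 mm tall (13 up, 13 down). Under it a 14 mm neck, and from 38 mm below this point a 34 mm post. z up; the frame turns with the knob. Home: bar along the row (y of the bed).
- lever (a joint): Lean of the spring-centred valve lever: 0 upright, positive leaning to the left (towards the shaker bed), stops at +0.55 and -0.55 rad. Spring 0.7 N m/rad (about 5 N at the ball at the stop); returns upright when let go. A wax urn 0.26 m wide and 0.4 m tall (fixed, axis at x = 0.77, y = -0.19, tap reaching forward to about x = 0.60) stands behind the valve: swing clear of it.
- lever_ball (a point): Centre of the 28 mm black ball on top of the valve lever, 120 mm above the bench when upright and 72 mm above the lever's hinge; 10 mm rod below it, down to the aluminium valve block, 64x56 mm and 48 mm tall. Its y axis (at rest) points in the positive pushing direction, its x axis is the hinge line.
- steel_cup: Bystander: open steel cup, 64 mm wide, 71 mm tall, origin under its centre. Leave alone.
- wick_tin: Bystander: closed tin box, 77x124x48 mm, origin under its centre. Leave alone.
Not all that is in view belongs to the job. Leave any green look-alike of the part that bears mould_34_centre alone.

How it is judged:
By the outcome, as a careful person would: the job done as asked, in the order asked, and still so for the second after the job is handed in, with the robot touching nothing.
Of mould_33, mould_34, mould_35 only 2 to 3 are there at a start; the rules pass over those that are not, and their reading is None.
At some moment in a run one of mould_33, mould_34, mould_35 may be knocked a few centimetres aside while the robot is not near it.
Once in a run the grip may slacken for a moment while it holds something.
It also fails if it takes over 208 s, if anything falls off the work surface, if the arm or the gripper's body presses on something with over 40 N, if the wrist force passes 120 N, or if a joint passes its speed limit or range.

## Working session

There is one attempt and no reset: what is moved stays moved. The work goes in short steps, Python scripts to look and compute and a tool call to move; the robot and the scene stay as the last step left them, time stands still between calls to the robot, and variables do not carry over. Pictures are saved under pics/ and viewed, about 12 in all and at most 16, crops included, and the job is handed in when it is done.

Besides the shell and the picture viewer there is one more tool, called after "Emit:" as name(argument=value, ...) on one line, values as JSON. carry_out: Moves the arm, as the interface text tells. Its arguments: {"type":"object","properties":{"motion":{"type":"array"},"hand":{"type":"number"},"grip_force":{"type":"number"}},"required":["motion"]}

```bash
mkdir -p pics; ls
cat > h.py <<'E'
import numpy as np, cv2
from plant import monitor, snapshot, workorder, finder
from scipy.spatial.transform import Rotation as R
def save(p,name,crop=None,s=1):
    im=p["frame"][:,:,::-1]
    if crop: l,t,r,b=crop; im=im[t:b,l:r]
    cv2.imwrite("pics/"+name,cv2.resize(im,None,fx=s,fy=s,interpolation=cv2.INTER_CUBIC))
def world(p,uv,z=None,st=None):
    """pixels Nx2 -> world, from range_z (z = given depths)"""
    uv=np.asarray(uv,float).reshape(-1,2)
    K=np.array([[p["fx"],0,p["cx"]],[0,p["fy"],p["cy"]],[0,0,1]])
    n=cv2.undistortPoints(uv[:,None],K,np.array(p["D"]))[:,0]
    d=p["range_z"][uv[:,1].astype(int),uv[:,0].astype(int)] if z is None else z
    c=np.c_[n*d[:,None],d]
    if "hand_eye" in p:
        H=np.array(p["hand_eye"]); c=c@H[:3,:3].T+H[:3,3]
        return R.from_quat(st["eef_rot"]).apply(c)+st["tool_pos"]
    r=cv2.Rodrigues(np.array(p["rvec"],float))[0]
    return (c-np.array(p["tvec"]).ravel())@r
def cloud(p,m,st=None):
    v,u=np.nonzero(m&(p["range_z"]>0)); return world(p,np.c_[u,v],st=st)
E
python3 - <<'E'
from h import *
s=monitor.get_state(); print(s)
for n in ("scene","top"):
    p=snapshot(n); save(p,n+"0.png",s=1.5)
    for t in ("mould_34_centre","knob_0_grip","lever_ball","shaker_bed","steel_cup","wick_tin"):
        for o in finder.masks_of(p,t):
            c=cloud(p,o["pixels"]); 
            if len(c): print(n,t,round(o["p"],2),o["extent"],np.round(np.median(c,0),3),"lo",np.round(np.percentile(c,3,0),3),"hi",np.round(np.percentile(c,97,0),3))
E
```

```text
pics
{'clock': 0.0, 'q': array([-1.22316183,  0.68998065, -0.19450968,  1.56632162,  0.15731962,
        0.90248824, -0.21509499]), 'qd': array([-3.55293998e-04,  7.65546761e-04,  2.22126121e-03,  7.31111680e-05,
        7.77681250e-04, -3.65068330e-04, -4.21438569e-04]), 'joint_torque': array([-4.04404700e-04, -5.27551603e+01, -1.26688868e+00, -1.53425646e+01,
       -5.26121620e-02,  6.75702584e-03,  1.71428037e-04]), 'tool_pos': array([0.19283161, 0.59398058, 0.30191787]), 'eef_rot': array([ 1.56226843e-01,  9.87720790e-01, -8.99735295e-04, -6.79422587e-05]), 'contact_force': array([-0.49640429, -0.32506723,  1.21543504]), 'moment': array([0.01919027, 0.03420576, 0.03638086]), 'opening': 0.9969584454257876}
scene mould_34_centre 0.92 [288.2, 273.7, 310.9, 307.0] [ 0.45  -0.565  0.076] lo [ 0.425 -0.586  0.005] hi [ 0.483 -0.528  0.087]
scene mould_34_centre 0.88 [284.6, 214.2, 302.8, 240.6] [ 0.557 -0.341  0.075] lo [ 0.534 -0.359  0.008] hi [ 0.591 -0.302  0.088]
scene mould_34_centre 0.66 [216.4, 214.0, 237.6, 248.2] [ 0.356 -0.242  0.075] lo [ 0.33  -0.259  0.005] hi [ 0.388 -0
[... 1382 characters left out ...]
l 0.68 [116.4, 141.0, 228.1, 222.0] [0.546 0.05  0.015] lo [ 0.447 -0.096  0.01 ] hi [0.645 0.203 0.111]
top lever_ball 0.47 [251.1, 187.3, 265.9, 204.0] [ 0.505 -0.197  0.126] lo [ 0.493 -0.209  0.047] hi [ 0.526 -0.186  0.134]
top shaker_bed 0.87 [115.3, 140.5, 233.2, 225.7] [0.545 0.052 0.015] lo [ 0.446 -0.096  0.01 ] hi [0.645 0.207 0.111]
top shaker_bed 0.61 [104.7, 232.4, 128.9, 258.1] [0.353 0.21  0.024] lo [ 0.325  0.173 -0.001] hi [0.382 0.231 0.071]
top steel_cup 0.77 [103.9, 235.7, 128.2, 259.9] [0.351 0.212 0.024] lo [0.324 0.173 0.003] hi [0.381 0.232 0.071]
top wick_tin 0.63 [318.1, 127.8, 365.2, 163.5] [ 0.67  -0.446  0.042] lo [ 0.628 -0.507  0.008] hi [ 0.715 -0.389  0.047]
```

View pics/top0.png

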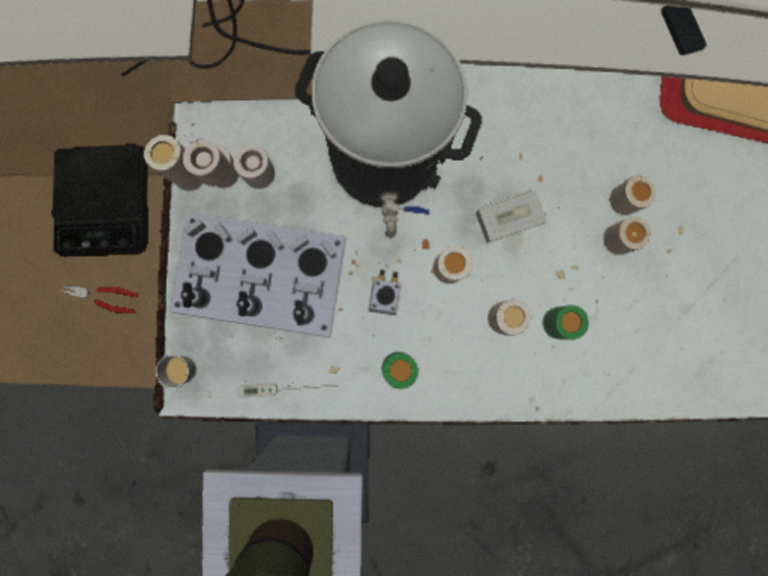

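View pics/scene0.png

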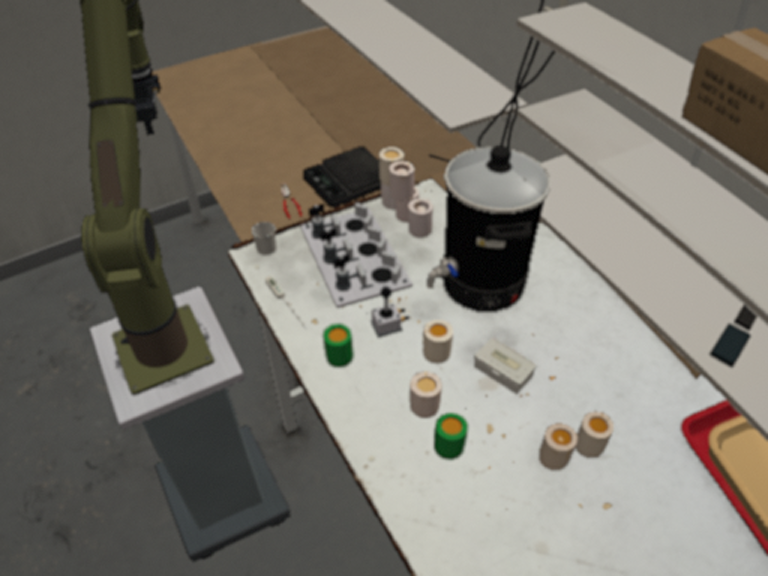

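The top picture shows six mould-like things: pink/cream ones at (453,265) and (511,317), green look-alikes at (399,370) and (571,322), and two far right at (638,192) and (633,235). Only the two pink ones right of the valve (386,295) fit. I'll confirm them in a crop and measure.

```bash
cat > m.py <<'E'
from h import *
p=snapshot("top"); save(p,"crop1.png",(240,150,440,270),4)
v,u=np.nonzero(p["range_z"]>0); W=world(p,np.c_[u,v]); col=p["frame"][v,u].astype(int)
def near(x,y,r,lo,hi): return W[(np.hypot(W[:,0]-x,W[:,1]-y)<r)&(W[:,2]>lo)&(W[:,2]<hi)]
for x,y in ((.566,-.325),(.47,-.42),(.36,-.23),(.458,-.545)):
    c=near(x,y,.055,.065,.1); (cx,cy),r=cv2.minEnclosingCircle(c[:,:2].astype(np.float32)); print("mould",np.round([cx,cy,r,np.median(c[:,2])],4),c[:,:2].mean(0))
b=W[(W[:,0]>.4)&(W[:,0]<.68)&(W[:,1]>-.13)&(W[:,1]<.23)&(W[:,2]>.010)&(W[:,2]<.022)]
print("bed",cv2.minAreaRect(b[:,:2].astype(np.float32)), np.median(b[:,2]))
k=W[(W[:,0]>.4)&(W[:,0]<.56)&(W[:,1]>-.13)&(W[:,1]<.23)&(W[:,2]>.095)&(W[:,2]<.13)]
for y in (.165,.06,-.045):
    c=k[abs(k[:,1]-y)<.05]; print("knob",cv2.minAreaRect(c[:,:2].astype(np.float32)),len(c))
c=near(.505,-.197,.04,.11,.15);print("ball",c.mean(0),len(c))
s=snapshot("wrist"); print(np.round(s["hand_eye"],3),s["fx"])
E
python3 m.py
```

```text
mould [ 0.5683 -0.3273  0.0337  0.0791] [ 0.56781519 -0.32734986]
mould [ 0.4681 -0.4405  0.0346  0.0783] [ 0.46784584 -0.44032479]
mould [ 0.3645 -0.2266  0.0335  0.0799] [ 0.36445337 -0.22657799]
mould [ 0.4585 -0.5537  0.0341  0.0793] [ 0.45885841 -0.55275564]
bed ((0.5474557280540466, 0.055096372961997986), (0.32531973719596863, 0.20584508776664734), 82.55665588378906) 0.014683440676423397
knob ((0.49678289890289307, 0.16629496216773987), (0.0441671721637249, 0.016655832529067993), 2.6817197799682617) 111
knob ((0.4828578233718872, 0.06398816406726837), (0.0197744220495224, 0.04435025528073311), 77.80467224121094) 104
knob ((0.46798956394195557, -0.04202188178896904), (0.043763816356658936, 0.018248071894049644), 3.531728744506836) 94
ball [ 0.50514178 -0.19779329  0.12683701] 86
[[-0.001 -0.961 -0.277  0.071]
 [ 1.    -0.    -0.001  0.   ]
 [ 0.001 -0.277  0.961 -0.082]
 [ 0.     0.     0.     1.   ]] 306.14695408115193
```

View pics/crop1.png

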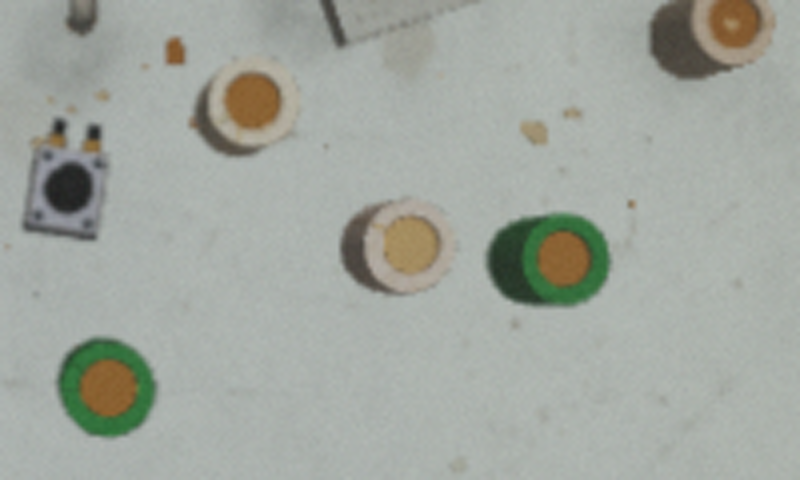

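The crop confirms it: the pink moulds are at crop (250,100) and (408,245), with the green ones at (107,387) and (563,258), which I'll leave alone. Next I'll look at the bed from close up with the wrist camera.

Emit:
carry_out(motion=[-3.6,-3.6,0,0,0,0,-3.6,-3.6,0,0,0,0,-3.6,-3.6,0,0,0,0,-3.6,-3.6,0,0,0,0,-3.6,-3.6,0,0,0,0,-3.6,-3.6,0,0,0,0,-3.6,-3.6,0,0,0,0,-3.6,-3.6,0,0,0,0], hand=8.81)

```text
clock: 1.8
tool_pos: [0.3788, 0.2304, 0.303]
eef_rot: [0.156, 0.988, 0.0, 0.0]
contact_force: [0.1, 0.0, -0.5]
opening: 1.0
```

Emit:
carry_out(motion=[-3.6,-3.5,0,0,0,0,-3.6,-3.5,0,0,0,0,-3.6,-3.5,0,0,0,0,-3.4,-3.4,0,0,0,0,0,0,0,0,0,-0.18,0,0,0,0,0,0,0,0,0,0,0,0])

```text
clock: 2.68
tool_pos: [0.4699, 0.0563, 0.3028]
eef_rot: [0.068, 0.998, 0.0, 0.0]
contact_force: [0.3, -0.9, -0.3]
opening: 1.001
```

```bash
cat >> h.py <<'E'
def go(x,y,z,yaw=None,st=None):
    """print tool-frame shift (cm) and rz needed to reach world TCP x,y,z; yaw = heading (deg) of tool y axis mod 180"""
    st=st or monitor.get_state(); r=R.from_quat(st["eef_rot"])
    d=r.inv().apply(np.array([x,y,z])-st["tool_pos"])*100
    ty=r.apply([0,1,0]); h=np.degrees(np.arctan2(ty[1],ty[0])); tz=r.apply([0,0,1])
    s="t=%.2f pos %s head %.1f tilt %s F %s open %.3f q7 %.2f\n shift cm %s len %.1f"%(st["clock"],np.round(st["tool_pos"],4),h,np.round(tz[:2],3),np.round(st["contact_force"],1),st["opening"],st["q"][6],np.round(d,2),np.linalg.norm(d))
    if yaw is not None: s+=" rz %.3f"%np.radians(-((yaw-h+90)%180-90))
    print(s)
E
cat > bed.py <<'E'
from h import *
import sys
st=monitor.get_state(); p=snapshot("wrist"); save(p,sys.argv[1],s=1.5)
v,u=np.nonzero(p["range_z"]>0); W=world(p,np.c_[u,v],st=st)
b=W[(W[:,0]>.4)&(W[:,0]<.68)&(W[:,1]>-.13)&(W[:,1]<.23)&(W[:,2]>.010)&(W[:,2]<.022)]
print("bed",cv2.minAreaRect(b[:,:2].astype(np.float32)),np.median(b[:,2]))
k=W[(W[:,0]>.4)&(W[:,0]<.56)&(W[:,1]>-.13)&(W[:,1]<.23)&(W[:,2]>.107)&(W[:,2]<.125)]
for y in (.165,.063,-.042):
    c=k[abs(k[:,1]-y)<.04]
    if len(c)>9: 
        w,e=np.linalg.eigh(np.cov(c[:,:2].T)); e=e[:,1]
        print("knob",cv2.minAreaRect(c[:,:2].astype(np.float32)),"pca deg",np.degrees(np.arctan(e[1]/e[0])),len(c),np.median(c[:,2]))
go(.5,0,.3,82.3)
E
python3 bed.py bed1.png
```

```text
bed ((0.5410577058792114, 0.056642159819602966), (0.3242452144622803, 0.19280052185058594), 82.15776824951172) 0.015920117886201846
knob ((0.49704861640930176, 0.16816425323486328), (0.044655103236436844, 0.019300784915685654), 14.354376792907715) pca deg 1.709339389317142 757 0.11470610449210894
knob ((0.48223793506622314, 0.0648902952671051), (0.018704114481806755, 0.04426588490605354), 81.51665496826172) pca deg 0.34001859888298186 700 0.11498612600046929
knob ((0.4683854877948761, -0.039130136370658875), (0.04572669416666031, 0.019123557955026627), 19.46255874633789) pca deg 7.990558226507852 776 0.11487168629188822
t=2.73 pos [0.4699 0.0564 0.3028] head 82.3 tilt [0. 0.] F [-0.   0.  -0.7] open 1.004 q7 0.95
 shift cm [-3.74 -5.18  0.28] len 6.4 rz -0.000
```

View pics/bed1.png

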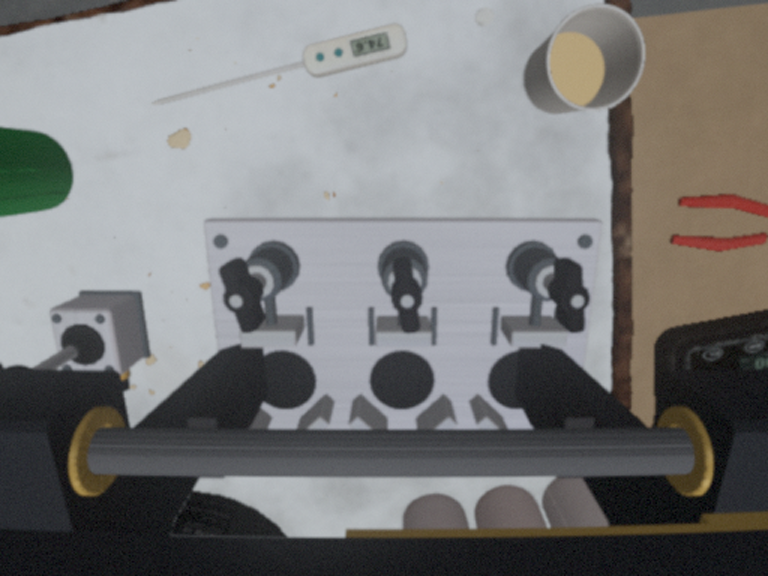

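Knob angles are about 0.47, 0.49 and 0.36 rad, in the order knob 0, 1, 2. The bar of each is visible at (570,290), (405,285) and (240,293) respectively. Next I'll go over the moulds.

Emit:
carry_out(motion=[-0.64,-4.75,0,0,0,0,-0.64,-4.75,0,0,0,0,-0.64,-4.75,0,0,0,0,-0.64,-4.75,0,0,0,0,-0.64,-4.75,0,0,0,0,-0.64,-4.75,0,0,0,0,-0.64,-4.75,0,0,0,0,-0.64,-4.75,0,0,0,0])

```text
clock: 3.72
tool_pos: [0.4705, -0.3284, 0.3028]
eef_rot: [0.067, 0.998, 0.0, 0.0]
contact_force: [1.2, -0.8, -0.8]
opening: 0.999
```

Emit:
carry_out(motion=[0,0,0,0,0,0,0,0,0,0,0,0])

```text
clock: 3.98
tool_pos: [0.4705, -0.3264, 0.3025]
eef_rot: [0.066, 0.998, 0.001, -0.0]
contact_force: [0.1, 1.0, -0.8]
opening: 1.001
```

```bash
cat > mw.py <<'E'
from h import *
import sys
def moulds(name,st=None,lo=.07,hi=.1,pic=None):
    p=snapshot(name)
    if pic: save(p,pic,s=1.5)
    v,u=np.nonzero(p["range_z"]>0); W=world(p,np.c_[u,v],st=st); f=p["frame"][v,u].astype(int)
    grn=(f[:,1]>f[:,0]+25)
    m=(W[:,2]>lo)&(W[:,2]<hi)&(W[:,0]>.3)&(W[:,0]<.63)&(W[:,1]<-.24)&(W[:,1]>-.62)&~grn
    q=W[m][:,:2]; g=np.zeros((400,400),np.uint8); ij=((q-[.3,-.62])*1000).astype(int); g[ij[:,0].clip(0,399),ij[:,1].clip(0,399)]=255
    g=cv2.dilate(g,np.ones((5,5))); n,L,S,C=cv2.connectedComponentsWithStats(g)
    for i in range(1,n):
        if S[i][4]<800: continue
        s=q[L[ij[:,0].clip(0,399),ij[:,1].clip(0,399)]==i]; (cx,cy),r=cv2.minEnclosingCircle(s.astype(np.float32)); print(name,"c %.4f %.4f r %.4f n %d"%(cx,cy,r,len(s)))
    return p
if __name__=="__main__":
    st=monitor.get_state(); moulds("wrist",st,pic=sys.argv[1] if len(sys.argv)>1 else None); moulds("top"); go(.568,-.327,.107,82.3)
E
python3 mw.py
python3 - <<'E'
from h import *
p=snapshot("top")
for c in ((209,246),(260,253),(312,262)): print(world(p,np.array(c)/1.5))
E
```

```text
wrist c 0.4679 -0.4396 r 0.0342 n 3245
wrist c 0.4597 -0.5537 r 0.0218 n 1046
wrist c 0.5672 -0.3282 r 0.0341 n 2607
top c 0.5680 -0.3277 r 0.0341 n 429
t=4.08 pos [ 0.4708 -0.3257  0.3028] head 82.5 tilt [0.    0.001] F [-0.8  0.4 -0.8] open 1.000 q7 1.69
 shift cm [-9.66  1.12 19.58] len 21.9 rz 0.003
[[0.59882002 0.15155511 0.0213838 ]]
[[0.58717011 0.04966284 0.01625412]]
[[ 0.57097993 -0.05455133  0.01668733]]
```

Emit:
carry_out(motion=[-4.8,0.5,0,0,0,0,-4.8,0.5,0,0,0,0,0,0,4,0,0,0,0,0,4,0,0,0,0,0,4,0,0,0,0,0,4,0,0,0,0,0,3.6,0,0,0,0,0,0,0,0,0])

```text
clock: 5.12
tool_pos: [0.5653, -0.3285, 0.1042]
eef_rot: [0.066, 0.998, 0.001, -0.003]
contact_force: [0.2, 0.5, 0.8]
opening: 0.999
```

Emit:
carry_out(motion=[0,0,0,0,0,0,0,0,0,0,0,0,0,0,0,0,0,0,0,0,0,0,0,0,0,0,0,0,0,0,0,0,0,0,0,0], hand=5.5, grip_force=30)

```text
clock: 5.88
tool_pos: [0.5678, -0.3303, 0.1086]
eef_rot: [0.067, 0.998, 0.0, 0.001]
contact_force: [-0.5, 1.6, 6.7]
opening: 0.734
```

```bash
python3 -c "
from h import *
go(.595,.1525,.30,82.3)"
```

```text
t=5.88 pos [ 0.5678 -0.3303  0.1086] head 82.3 tilt [ 0.003 -0.   ] F [-0.5  1.6  6.7] open 0.734 q7 1.57
 shift cm [  3.68  48.22 -19.14] len 52.0 rz 0.001
```

Emit:
carry_out(motion=[0,0,-2,0,0,0,0,0,-4,0,0,0,0,0,-4,0,0,0,0,0,-4,0,0,0,0,0,-4,0,0,0,3,0,0,0,0,0,4,0,0,0,0,0,2,1,0,0,0,0])

```text
clock: 6.88
tool_pos: [0.4756, -0.31, 0.2876]
eef_rot: [0.068, 0.998, -0.001, -0.001]
contact_force: [0.7, -0.1, -2.2]
opening: 0.731
```

Emit:
carry_out(motion=[0,4,0,0,0,0,0,4,0,0,0,0,0,4,0,0,0,0,0,4,0,0,0,0,0,4,0,0,0,0,0,4,0,0,0,0,0,4,0,0,0,0,0,4,0,0,0,0])

```text
clock: 7.88
tool_pos: [0.5215, 0.0092, 0.2878]
eef_rot: [0.067, 0.998, -0.0, 0.001]
contact_force: [0.2, -0.1, -2.2]
opening: 0.736
```

Emit:
carry_out(motion=[0,4,0,0,0,0,-1,4,0,0,0,0,-2,4,0,0,0,0,-2,3,0,0,0,0,0,0,0,0,0,0,0,0,0,0,0,0,0,0,0,0,0,0])

```text
clock: 8.75
tool_pos: [0.5905, 0.1487, 0.287]
eef_rot: [0.068, 0.998, -0.001, -0.0]
contact_force: [0.4, 0.8, -1.3]
opening: 0.732
```

```bash
python3 -c "
from h import *
go(.595,.1525,.125,82.3)
p=snapshot('wrist'); save(p,'a.png',s=1.2)"
```

```text
t=8.75 pos [0.5905 0.1487 0.287 ] head 82.2 tilt [-0.001 -0.001] F [ 0.4  0.8 -1.3] open 0.732 q7 0.89
 shift cm [-0.4   0.46 16.2 ] len 16.2 rz -0.001
```

View pics/a.png

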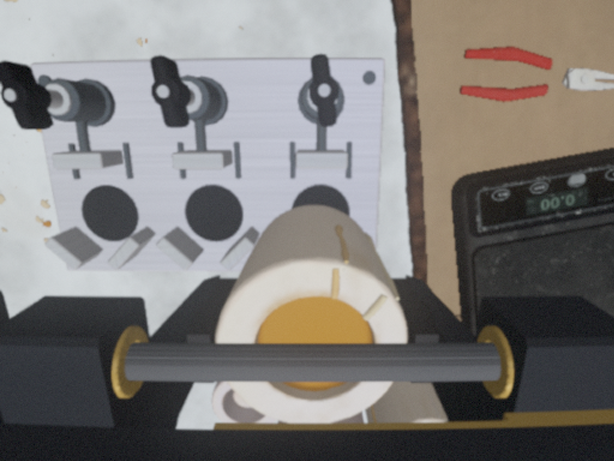

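Mould A is held upright over nest 0, whose disc shows at (320,200). Now I'll lower it.

Emit:
carry_out(motion=[-0.4,0.45,0,0,0,0,0,0,4,0,0,0,0,0,4,0,0,0,0,0,4,0,0,0,0,0,3,0,0,0,0,0,0.9,0,0,0,0,0,0,0,0,0,0,0,0,0,0,0])

```text
clock: 9.8
tool_pos: [0.5966, 0.1547, 0.1291]
eef_rot: [0.067, 0.998, 0.001, 0.001]
contact_force: [0.3, 0.1, -2.3]
opening: 0.732
```

Emit:
carry_out(motion=[0,0,0.1,0,0,0,0,0,0,0,0,0,0,0,0,0,0,0])

```text
clock: 10.18
tool_pos: [0.5957, 0.1543, 0.127]
eef_rot: [0.067, 0.998, 0.0, 0.0]
contact_force: [0.6, 0.4, -1.7]
opening: 0.736
```

```bash
python3 -c "
from h import *
go(.595,.1525,.125,82.3)"
```

```text
t=10.18 pos [0.5957 0.1543 0.127 ] head 82.3 tilt [0. 0.] F [ 0.6  0.4 -1.7] open 0.736 q7 0.81
 shift cm [ 0.04 -0.19  0.2 ] len 0.3 rz 0.001
```

Emit:
carry_out(motion=[0,-0.15,0.2,0,0,0,0,0,0.1,0,0,0,0,0,0,0,0,0,0,0,0,0,0,0])

```text
clock: 10.68
tool_pos: [0.5955, 0.1529, 0.1247]
eef_rot: [0.067, 0.998, 0.0, 0.0]
contact_force: [-1.6, -0.5, 6.0]
opening: 0.731
```

Emit:
carry_out(motion=[0,0,0.1,0,0,0,0,0,0,0,0,0,0,0,0,0,0,0])

```text
clock: 11.05
tool_pos: [0.5955, 0.1529, 0.1247]
eef_rot: [0.067, 0.998, 0.0, 0.0]
contact_force: [-4.2, -2.4, 13.8]
opening: 0.734
```

Emit:
carry_out(motion=[0,0,0,0,0,0,0,0,0,0,0,0,0,0,-1,0,0,0,0,0,-3.5,0,0,0,0,0,-4,0,0,0,0,0,-4,0,0,0,0,0,-4,0,0,0,2,-2,0,0,0,0], hand=8)

```text
clock: 12.05
tool_pos: [0.5753, 0.1377, 0.2917]
eef_rot: [0.066, 0.998, 0.002, 0.004]
contact_force: [-1.0, -0.2, -0.9]
opening: 0.911
```

Emit:
carry_out(motion=[2.7,-4.5,0,0,0,0,0,-4.5,0,0,0,0,0,-4.5,0,0,0,0,0,-4.5,0,0,0,0,0,-4.5,0,0,0,0,0,-4.5,0,0,0,0,0,-4.5,0,0,0,0,0,-4.5,0,0,0,0])

```text
clock: 13.05
tool_pos: [0.4979, -0.219, 0.2883]
eef_rot: [0.067, 0.998, -0.0, 0.0]
contact_force: [1.1, 0.1, 0.7]
opening: 0.908
```

Emit:
carry_out(motion=[3,-4.5,0,0,0,0,0,-4.5,0,0,0,0,0,-4.5,0,0,0,0,0,-4.5,0,0,0,0,0,0,0,0,0,0,0,0,0,0,0,0,0,0,0,0,0,0], hand=8.81)

```text
clock: 13.92
tool_pos: [0.4451, -0.3902, 0.2879]
eef_rot: [0.065, 0.998, 0.001, 0.0]
contact_force: [-0.2, -0.4, -0.4]
opening: 1.003
```

```bash
python3 mw.py
python3 - <<'E'
from h import *
p=snapshot("top"); save(p,"top2.png",(100,120,300,270),4)
v,u=np.nonzero(p["range_z"]>0); W=world(p,np.c_[u,v])
c=W[(np.hypot(W[:,0]-.597,W[:,1]-.153)<.06)&(W[:,2]>.085)&(W[:,2]<.115)]
print(cv2.minEnclosingCircle(c[:,:2].astype(np.float32)),np.median(c[:,2]),np.percentile(c[:,2],[5,95]))
go(.468,-.44,.107,82.3)
E
```

```text
wrist c 0.4586 -0.5537 r 0.0346 n 303
wrist c 0.4673 -0.4396 r 0.0342 n 3438
wrist c 0.4596 -0.5539 r 0.0216 n 1140
t=14.03 pos [ 0.445  -0.3906  0.2879] head 82.5 tilt [0.    0.001] F [ 0.2  1.  -0.9] open 1.002 q7 1.79
 shift cm [-11.36   7.9   18.1 ] len 22.8 rz 0.003
((0.5931124687194824, 0.15154989063739777), 0.034108828753232956) 0.09571784261522333 [0.08846067 0.10053805]
t=14.07 pos [ 0.4449 -0.3908  0.2879] head 82.4 tilt [0. 0.] F [ 0.9  0.4 -0.4] open 0.999 q7 1.79
 shift cm [-2.93 -4.58 18.09] len 18.9 rz 0.003
```

View pics/top2.png

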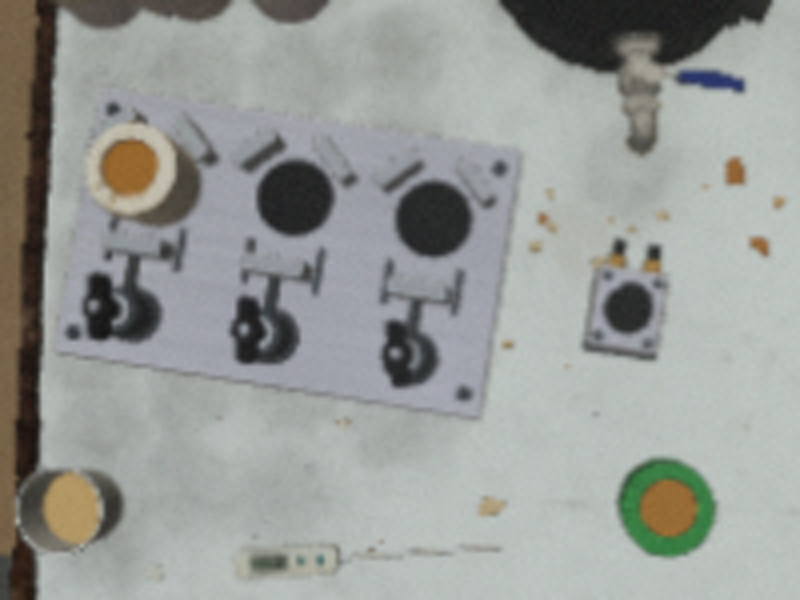

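Mould A stands upright in nest 0, at (130,170). Next is mould B.

Emit:
carry_out(motion=[-2.85,-4.5,0,0,0,0,0,0,0,0,0,0,0,0,4,0,0,0,0,0,4,0,0,0,0,0,4,0,0,0,0,0,4,0,0,0,0,0,2,0,0,0,0,0,0,0,0,0])

```text
clock: 15.08
tool_pos: [0.4663, -0.4394, 0.1068]
eef_rot: [0.066, 0.998, 0.001, -0.001]
contact_force: [-0.4, -1.0, 0.8]
opening: 1.0
```

Emit:
carry_out(motion=[0,0,0,0,0,0,0,0,0,0,0,0,0,0,0,0,0,0,0,0,0,0,0,0,0,0,0,0,0,0,0,0,0,0,0,0], hand=5.5, grip_force=30)

```text
clock: 15.82
tool_pos: [0.4673, -0.4408, 0.1091]
eef_rot: [0.067, 0.998, -0.001, 0.001]
contact_force: [-0.5, 0.5, 6.8]
opening: 0.733
```

```bash
python3 -c "
from h import *
go(.582,.0505,.29,82.3)"
```

```text
t=15.82 pos [ 0.4673 -0.4408  0.1091] head 82.3 tilt [ 0.002 -0.001] F [-0.5  0.5  6.8] open 0.733 q7 1.76
 shift cm [ -4.85  50.2  -18.14] len 53.6 rz 0.000
```

Emit:
carry_out(motion=[0,0,-2,0,0,0,0,0,-4,0,0,0,0,0,-4,0,0,0,0,0,-4,0,0,0,0,0,-4,0,0,0,0,2,0,0,0,0,0,4,0,0,0,0,0,4,0,0,0,0])

```text
clock: 16.82
tool_pos: [0.4795, -0.3401, 0.2885]
eef_rot: [0.067, 0.998, 0.0, 0.0]
contact_force: [1.1, -0.5, -2.9]
opening: 0.735
```

Emit:
carry_out(motion=[0,4,0,0,0,0,0,4,0,0,0,0,0,4,0,0,0,0,0,4,0,0,0,0,0,4,0,0,0,0,0,4,0,0,0,0,0,4,0,0,0,0,0,4,0,0,0,0])

```text
clock: 17.82
tool_pos: [0.5224, -0.0229, 0.2885]
eef_rot: [0.067, 0.998, -0.0, 0.0]
contact_force: [0.6, -0.1, -2.6]
opening: 0.735
```

Emit:
carry_out(motion=[-1.5,4,0,0,0,0,-1.8,2.5,0,0,0,0,-1.5,1.5,0,0,0,0,0,0,0,0,0,0,0,0,0,0,0,0,0,0,0,0,0,0])

```text
clock: 18.58
tool_pos: [0.5801, 0.0476, 0.2878]
eef_rot: [0.068, 0.998, -0.0, -0.0]
contact_force: [-0.4, -0.7, -2.9]
opening: 0.734
```

```bash
python3 -c "
from h import *
go(.582,.0505,.125,82.3)"
```

```text
t=18.57 pos [0.5801 0.0476 0.2878] head 82.3 tilt [-0.001 -0.001] F [-0.4 -0.7 -2.9] open 0.734 q7 1.02
 shift cm [-0.16  0.33 16.28] len 16.3 rz -0.001
```

Emit:
carry_out(motion=[-0.1,0.25,0,0,0,0,0,0,4,0,0,0,0,0,4,0,0,0,0,0,4,0,0,0,0,0,3,0,0,0,0,0,0.9,0,0,0,0,0,0,0,0,0,0,0,0,0,0,0])

```text
clock: 19.58
tool_pos: [0.5831, 0.0513, 0.1301]
eef_rot: [0.067, 0.998, 0.0, 0.001]
contact_force: [-0.0, 0.9, -2.3]
opening: 0.74
```

Emit:
carry_out(motion=[0,0,0.1,0,0,0,0,0,0.1,0,0,0,0,0,0,0,0,0,0,0,0,0,0,0])

```text
clock: 20.08
tool_pos: [0.5823, 0.0512, 0.1268]
eef_rot: [0.067, 0.998, 0.0, 0.0]
contact_force: [1.7, -1.0, -1.7]
opening: 0.734
```

```bash
python3 -c "
from h import *
go(.582,.0505,.125,82.3)"
```

```text
t=20.07 pos [0.5823 0.0512 0.1268] head 82.3 tilt [0. 0.] F [ 1.7 -1.  -1.7] open 0.734 q7 0.92
 shift cm [ 0.02 -0.07  0.18] len 0.2 rz 0.001
```

Emit:
carry_out(motion=[0,0,0.2,0,0,0,0,0,0.1,0,0,0,0,0,0,0,0,0,0,0,0,0,0,0])

```text
clock: 20.58
tool_pos: [0.5824, 0.0512, 0.125]
eef_rot: [0.067, 0.998, -0.0, 0.001]
contact_force: [-3.5, -0.3, 9.0]
opening: 0.734
```

Emit:
carry_out(motion=[0,0,0,0,0,0,0,0,0,0,0,0,0,0,-1,0,0,0,0,0,-3.5,0,0,0,0,0,-4,0,0,0,0,0,-4,0,0,0,0,0,-4,0,0,0,3,0,0,0,0,0], hand=7.8)

```text
clock: 21.58
tool_pos: [0.5554, 0.0554, 0.2924]
eef_rot: [0.068, 0.998, 0.001, 0.005]
contact_force: [-1.3, 0.1, -0.1]
opening: 0.882
```

Emit:
carry_out(motion=[4,0,0,0,0,0,4,0,0,0,0,0,0,0,0,0,0,0,0,0,0,0,0,0], hand=4)

```text
clock: 22.08
tool_pos: [0.4742, 0.0659, 0.2893]
eef_rot: [0.067, 0.998, 0.0, 0.001]
contact_force: [-0.3, -0.1, -0.7]
opening: 0.463
```

```bash
sed -i 's/>.107)&(W\[:,2\]<.125)/>.113)\&(W[:,2]<.123)/' bed.py; python3 bed.py bed2.png
python3 - <<'E'
from h import *
p=snapshot("top")
v,u=np.nonzero(p["range_z"]>0); W=world(p,np.c_[u,v])
for x,y in ((.597,.153),(.583,.051)):
    c=W[(np.hypot(W[:,0]-x,W[:,1]-y)<.05)&(W[:,2]>.085)&(W[:,2]<.115)]
    if len(c): print(cv2.minEnclosingCircle(c[:,:2].astype(np.float32)),np.median(c[:,2]))
E
```

```text
bed ((0.5385239720344543, 0.05724339187145233), (0.32464298605918884, 0.18801333010196686), 82.20797729492188) 0.01589240074680201
knob ((0.49695226550102234, 0.168473482131958), (0.018416864797472954, 0.04360746592283249), 85.10787963867188) pca deg 1.8548361085525125 662 0.11527702729897907
knob ((0.48265576362609863, 0.06515596807003021), (0.018502231687307358, 0.04410962760448456), 81.57750701904297) pca deg 0.2835572201448042 670 0.11522214651699465
knob ((0.46909940242767334, -0.03917723894119263), (0.018878579139709473, 0.04395384341478348), 85.82981872558594) pca deg 6.929208095298338 654 0.11534313517951131
t=22.12 pos [0.4746 0.0658 0.2892] head 82.3 tilt [0.002 0.001] F [-0.1  0.4 -0.6] open 0.456 q7 0.91
 shift cm [-3.4  -6.18 -1.08] len 7.1 rz -0.000
((0.5945647954940796, 0.15101967751979828), 0.034520845860242844) 0.09546339354598463
((0.5828060507774353, 0.05064969137310982), 0.03400350362062454) 0.09482002059727346
```

View pics/bed2.png

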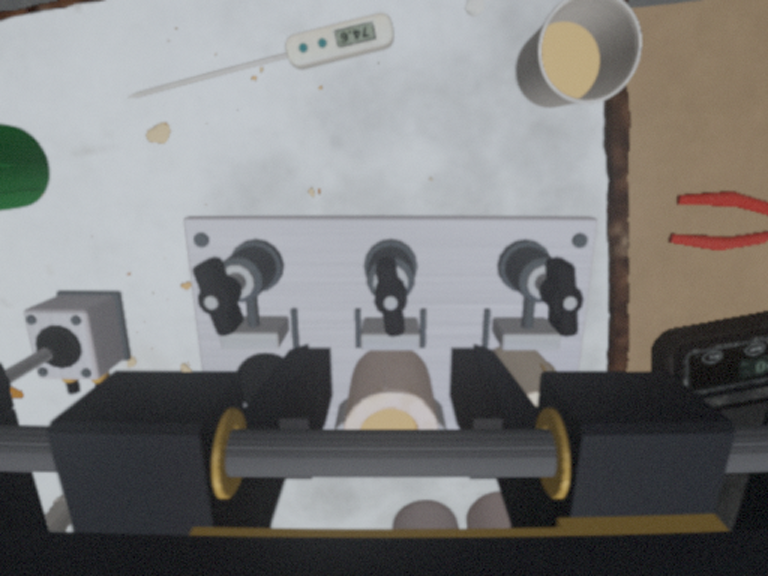

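Moulds stand in nests 0 and 1, at (390,390) and (525,370). Next come the knobs. I'll unwind the wrist half a turn first, so that one long clockwise turn is possible.

Emit:
carry_out(motion=[0,0,0,0,0,-0.18,0,0,0,0,0,-0.18,0,0,0,0,0,-0.18,0,0,0,0,0,-0.18,0,0,0,0,0,-0.18,0,0,0,0,0,-0.18,0,0,0,0,0,-0.18,0,0,0,0,0,-0.18])

```text
clock: 23.18
tool_pos: [0.4743, 0.0655, 0.2886]
eef_rot: [-0.609, 0.793, 0.0, 0.0]
contact_force: [-1.2, -0.5, -0.3]
opening: 0.451
```

Emit:
carry_out(motion=[0,0,0,0,0,-0.18,0,0,0,0,0,-0.18,0,0,0,0,0,-0.18,0,0,0,0,0,-0.18,0,0,0,0,0,-0.18,0,0,0,0,0,-0.18,0,0,0,0,0,-0.18,0,0,0,0,0,-0.18])

```text
clock: 24.18
tool_pos: [0.4363, 0.0947, 0.2489]
eef_rot: [0.974, -0.224, 0.023, 0.008]
contact_force: [-0.5, 0.9, -0.4]
opening: 0.453
```

Emit:
carry_out(motion=[0,0,0,0,0,-0.18,0,0,0,0,0,-0.18,0,0,0,0,0,-0.03,0,0,0,0,0,0,0,0,0,0,0,0])

```text
clock: 24.8
tool_pos: [0.387, 0.1199, 0.2138]
eef_rot: [0.997, -0.052, 0.052, 0.018]
contact_force: [-0.8, 0.7, -0.2]
opening: 0.456
```

```bash
python3 -c "
from h import *
go(.4825,.0652,.149,90.3)
print(np.round(monitor.get_state()['q'],2))"
```

```text
t=24.80 pos [0.387  0.1199 0.2138] head -96.1 tilt [ 0.102 -0.042] F [-0.8  0.7 -0.2] open 0.456 q7 2.65
 shift cm [9.32 4.22 7.64] len 12.8 rz -0.112
[ 0.29  1.02 -1.47  2.32  1.29  1.22  2.65]
```

q7 goes the opposite way from what I assumed, so the original wrist side was the right one. I'll turn back.

Emit:
carry_out(motion=[0,0,0,0,0,0.18,0,0,0,0,0,0.18,0,0,0,0,0,0.18,0,0,0,0,0,0.18,0,0,0,0,0,0.18,0,0,0,0,0,0.18,0,0,0,0,0,0.18,0,0,0,0,0,0.18])

```text
clock: 25.8
tool_pos: [0.3869, 0.1197, 0.2139]
eef_rot: [0.713, -0.699, 0.051, -0.021]
contact_force: [-0.4, 0.2, -1.7]
opening: 0.454
```

Emit:
carry_out(motion=[0,0,0,0,0,0.18,0,0,0,0,0,0.18,0,0,0,0,0,0.18,0,0,0,0,0,0.18,0,0,0,0,0,0.18,0,0,0,0,0,0.18,0,0,0,0,0,0.18,0,0,0,0,0,0])

```text
clock: 26.8
tool_pos: [0.3868, 0.1198, 0.2139]
eef_rot: [-0.169, 0.984, -0.03, 0.047]
contact_force: [0.1, -0.0, 0.2]
opening: 0.458
```

```bash
python3 -c "
from h import *
go(.4825,.0652,.149,90.3)
print(np.round(monitor.get_state()['q'],2))"
```

```text
t=26.80 pos [0.3868 0.1198 0.2139] head 109.3 tilt [ 0.103 -0.042] F [ 0.1 -0.   0.2] open 0.458 q7 0.01
 shift cm [-6.61 -7.81  7.67] len 12.8 rz 0.331
[ 0.23  0.87 -1.23  2.33  1.29  0.96  0.01]
```

```bash
cat >> h.py <<'E'
def full(x,y,z,yaw):
    """turn first (rotvec, tool axes), then shift in the turned axes"""
    st=monitor.get_state(); r=R.from_quat(st["eef_rot"]); a=np.radians(yaw)
    T=R.from_matrix(np.c_[[-np.sin(a),np.cos(a),0],[np.cos(a),np.sin(a),0],[0,0,-1]])
    T=min(T,T*R.from_rotvec([0,0,np.pi]),key=lambda t:(r.inv()*t).magnitude())
    print("t %.2f"%st["clock"],"turn",np.round((r.inv()*T).as_rotvec(),3),"then shift",np.round(T.inv().apply(np.array([x,y,z])-st["tool_pos"])*100,2),"F",np.round(st["contact_force"],1),"q",np.round(st["q"],2))
E
python3 -c "
from h import *
full(.4825,.0652,.23,90.3)"
```

```text
t 26.80 turn [-0.06   0.095  0.334] then shift [-9.54 -5.51 -1.61] F [ 0.1 -0.   0.2] q [ 0.23  0.87 -1.23  2.33  1.29  0.96  0.01]
```

Emit:
carry_out(motion=[0,0,0,-0.03,0.0475,0.167,0,0,0,-0.03,0.0475,0.167,0,0,-4,0,0,0,-3.2,-1.8,0,0,0,0,-3.2,-1.8,0,0,0,0,-3.1,-1.9,0,0,0,0,0,0,0,0,0,0,0,0,0,0,0,0])

```text
clock: 27.8
tool_pos: [0.4809, 0.0657, 0.2534]
eef_rot: [-0.004, 1.0, 0.0, -0.001]
contact_force: [0.2, -0.2, -0.2]
opening: 0.456
```

```bash
python3 -c "
from h import *
full(.4825,.0652,.149,90.3)"
```

```text
t 27.80 turn [ 0.001 -0.002  0.003] then shift [-0.16 -0.05 10.44] F [ 0.2 -0.2 -0.2] q [ 0.46  0.89 -1.26  2.    1.    1.07  0.29]
```

Emit:
carry_out(motion=[-0.1,0,3,0,0,0,0,0,3,0,0,0,0,0,3,0,0,0,0,0,1.3,0,0,0,0,0,0,0,0,0,0,0,0,0,0,0])

```text
clock: 28.55
tool_pos: [0.4825, 0.0662, 0.1513]
eef_rot: [-0.004, 1.0, 0.001, -0.0]
contact_force: [-0.6, -0.2, -0.3]
opening: 0.457
```

Emit:
carry_out(motion=[0,0,0,0,0,0,0,0,0,0,0,0,0,0,0,0,0,0,0,0,0,0,0,0,0,0,0,0,0,0,0,0,0,0,0,0], hand=0.6, grip_force=20)

```text
clock: 29.3
tool_pos: [0.4823, 0.0648, 0.1504]
eef_rot: [-0.003, 1.0, -0.001, -0.001]
contact_force: [0.7, -4.9, 5.5]
opening: 0.143
```

```bash
python3 -c "
from h import *
full(.4825,.0652,.149,90.3); print(monitor.get_state())"
```

```text
t 29.30 turn [-0.002 -0.001  0.   ] then shift [-0.02  0.04  0.14] F [ 0.7 -4.9  5.5] q [ 0.39  1.04 -1.12  2.07  1.25  0.96  0.12]
{'clock': 29.3, 'q': array([ 0.38551505,  1.04344188, -1.12064195,  2.07113464,  1.24552108,
        0.9647472 ,  0.11752114]), 'qd': array([-1.57896903e-03,  1.60294694e-03,  1.35095977e-03, -3.71515417e-04,
        1.88477492e-03,  4.08530077e-04, -1.03581982e-05]), 'joint_torque': array([-2.04852954e+00, -4.43694627e+01, -1.34456554e+01, -5.04407734e+00,
       -2.13429797e-01, -1.36393748e+00,  3.23788663e-04]), 'tool_pos': array([0.48231024, 0.06477011, 0.15044905]), 'eef_rot': array([-2.82327137e-03,  9.99995315e-01, -9.61372107e-04, -6.89469553e-04]), 'contact_force': array([ 0.67101486, -4.87039095,  5.45054865]), 'moment': array([-0.89607639, -0.01842283,  0.01523078]), 'opening': 0.14262176046009659}
```

Emit:
carry_out(motion=[0,0,0,0,0,0.15,0,0,0,0,0,0.15,0,0,0,0,0,0.15,0,0,0,0,0,0.15,0,0,0,0,0,0.15,0,0,0,0,0,0.15,0,0,0,0,0,0.15,0,0,0,0,0,0.15])

```text
clock: 30.3
tool_pos: [0.483, 0.0657, 0.1505]
eef_rot: [0.564, 0.826, 0.0, -0.0]
contact_force: [2.5, -1.1, 2.2]
opening: 0.139
```

```bash
cat > k.py <<'E'
from h import *
st=monitor.get_state(); print("M",np.round(st["moment"],2),"grip pt",np.round(st["tool_pos"]+R.from_quat(st["eef_rot"]).apply([0,0,.045]),4)); go(.48,.065,.15,-7.8)
full(.4825,.0652,.149,-7.8)
E
python3 k.py
```

```text
M [-0.49 -0.37  0.07] grip pt [0.483  0.0658 0.1055]
t=30.30 pos [0.483  0.0657 0.1505] head 21.3 tilt [-0.     0.001] F [ 2.5 -1.1  2.2] open 0.139 q7 -1.03
 shift cm [ 0.04 -0.3   0.05] len 0.3 rz 0.508
t 30.30 turn [ 0.    -0.001  0.508] then shift [-0.06 -0.04  0.15] F [ 2.5 -1.1  2.2] q [ 0.32  0.97 -0.96  2.07  1.19  0.81 -1.03]
```

Remaining 0.51 rad to home. I'll go on with small steps up to the stop, and a little beyond.

Emit:
carry_out(motion=[0,0,0,0,0,0.12,0,0,0,0,0,0.12,0,0,0,0,0,0.12,0,0,0,0,0,0.1,0,0,0,0,0,0.04,0,0,0,0,0,0.04,0,0,0,0,0,0,0,0,0,0,0,0])

```text
clock: 31.3
tool_pos: [0.4835, 0.0658, 0.1505]
eef_rot: [0.762, 0.647, 0.001, -0.0]
contact_force: [5.3, -2.3, 1.7]
opening: 0.14
```

```bash
python3 k.py
```

```text
M [-0.47 -1.03 -0.01] grip pt [0.4836 0.0658 0.1055]
t=31.30 pos [0.4835 0.0658 0.1505] head -9.3 tilt [0.001 0.001] F [ 5.3 -2.3  1.7] open 0.140 q7 -1.53
 shift cm [-0.13 -0.34  0.05] len 0.4 rz -0.027
t 31.30 turn [ 0.001 -0.001 -0.027] then shift [-0.07 -0.09  0.15] F [ 5.3 -2.3  1.7] q [ 0.28  0.93 -0.88  2.07  1.15  0.74 -1.53]
```

Emit:
carry_out(motion=[0,0,0,0,0,0.04,0,0,0,0,0,0.04,0,0,0,0,0,0.04,0,0,0,0,0,0])

```text
clock: 31.8
tool_pos: [0.4836, 0.0661, 0.1505]
eef_rot: [0.799, 0.601, 0.001, -0.0]
contact_force: [5.1, -1.5, 0.0]
opening: 0.157
```

```bash
python3 k.py
```

```text
M [-0.41 -1.06  0.51] grip pt [0.4836 0.0661 0.1055]
t=31.80 pos [0.4836 0.0661 0.1505] head -16.1 tilt [0.001 0.001] F [ 5.1 -1.5  0. ] open 0.157 q7 -1.64
 shift cm [-0.2  -0.32  0.05] len 0.4 rz -0.145
t 31.80 turn [ 0.001 -0.001 -0.145] then shift [-0.1  -0.1   0.15] F [ 5.1 -1.5  0. ] q [ 0.27  0.92 -0.85  2.07  1.14  0.72 -1.64]
```

Stop reached: the moment rose to 0.5 N m. I'll release, lift and turn back for knob 0.

Emit:
carry_out(motion=[0,0,0,0,0,0,0,0,0,0,0,0,0,0,0,0,0,0,0,0,-1,0,0,0,0,0,-3,0,0,0,0,0,-3,0,0,0,0,0,-3,0,0,0,0,0,0,0,0,-0.17], hand=4)

```text
clock: 32.8
tool_pos: [0.4831, 0.0664, 0.2531]
eef_rot: [0.744, 0.668, 0.001, 0.001]
contact_force: [-0.2, -0.2, -0.6]
opening: 0.455
```

Emit:
carry_out(motion=[0,0,0,0,0,-0.17,0,0,0,0,0,-0.17,0,0,0,0,0,-0.17,0,0,0,0,0,-0.17,0,0,0,0,0,-0.17,0,0,0,0,0,-0.17,0,0,0,0,0,-0.17,0,0,0,0,0,-0.17])

```text
clock: 33.8
tool_pos: [0.482, 0.0655, 0.2508]
eef_rot: [0.158, 0.987, -0.0, -0.001]
contact_force: [-0.3, -0.3, -0.0]
opening: 0.453
```

Emit:
carry_out(motion=[0,0,0,0,0,-0.17,0,0,0,0,0,-0.17,0,0,0,0,0,0,0,0,0,0,0,0])

```text
clock: 34.3
tool_pos: [0.4822, 0.0656, 0.2505]
eef_rot: [-0.007, 1.0, 0.0, -0.001]
contact_force: [0.7, -0.8, 0.4]
opening: 0.458
```

```bash
python3 bed.py bed3.png; python3 -c "
from h import *
full(.497,.1683,.149,91.9)"
```

```text
bed ((0.5268243551254272, 0.058681949973106384), (0.32425713539123535, 0.16407042741775513), 82.24563598632812) 0.015925471104632966
knob ((0.49559223651885986, 0.16750605404376984), (0.04107668250799179, 0.018737230449914932), 14.778923034667969) pca deg 1.3256013402696645 786 0.1151913305515586
knob ((0.4827040135860443, 0.06435319781303406), (0.018722306936979294, 0.044315606355667114), 3.076754570007324) pca deg 82.15712481552784 927 0.11520121494223032
knob ((0.46884477138519287, -0.03908230736851692), (0.04361164942383766, 0.01963643915951252), 19.807565689086914) pca deg 7.53185519718446 977 0.11540714688011136
t=34.35 pos [0.4823 0.0655 0.2505] head 90.8 tilt [-0.002 -0.   ] F [-0.9 -0.3  0.4] open 0.456 q7 0.23
 shift cm [-1.67 -6.58 -4.95] len 8.4 rz 0.149
t 34.35 turn [ 0.    -0.002 -0.019] then shift [-1.81 10.22 10.15] F [-0.9 -0.3  0.4] q [ 0.49  0.98 -1.39  2.    1.07  1.19  0.23]
```

View pics/bed3.png

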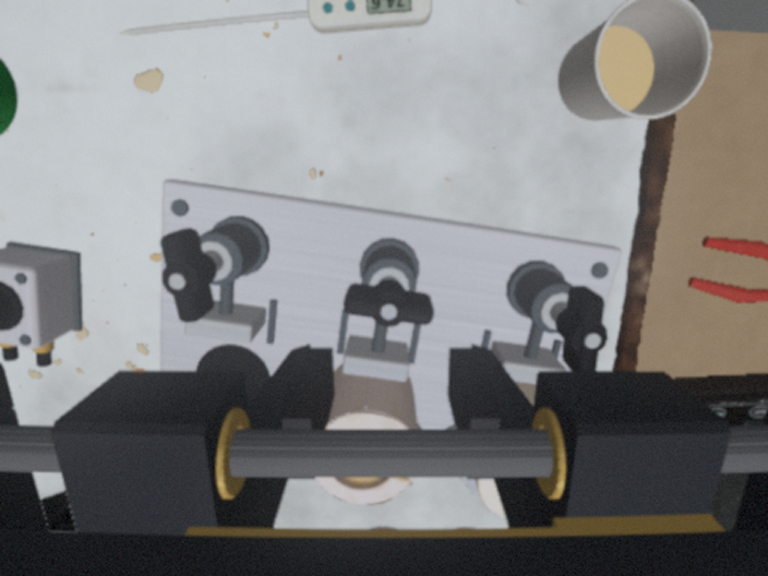

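Knob 1's bar reads 82.16° against 82.2° for the row, so it is home (bar at (388,303)). Next is knob 0.

Emit:
carry_out(motion=[-0.5,2.5,0,0,0,0,-0.5,2.6,0,0,0,0,-0.4,2.6,0,0,0,0,-0.4,2.5,0,0,0,0,0,0,0,0,0,0,0,0,0,0,0,0])

```text
clock: 35.1
tool_pos: [0.4985, 0.1669, 0.2501]
eef_rot: [-0.008, 1.0, -0.001, -0.001]
contact_force: [0.1, -0.4, 0.2]
opening: 0.454
```

```bash
python3 -c "
from h import *
full(.497,.1683,.149,91.5)"
```

```text
t 35.10 turn [-0.001 -0.002 -0.011] then shift [ 0.15  0.14 10.11] F [ 0.1 -0.4  0.2] q [ 0.27  1.   -1.35  1.89  1.06  1.22  0.13]
```

Emit:
carry_out(motion=[0.15,0.15,3,0,0,0,0,0,3,0,0,0,0,0,3,0,0,0,0,0,1,0,0,0,0,0,0,0,0,0,0,0,0,0,0,0])

```text
clock: 35.85
tool_pos: [0.4974, 0.1696, 0.1514]
eef_rot: [-0.008, 1.0, 0.001, -0.0]
contact_force: [-0.0, 0.6, -0.4]
opening: 0.456
```

Emit:
carry_out(motion=[0,0,0,0,0,0,0,0,0,0,0,0,0,0,0,0,0,0,0,0,0,0,0,0,0,0,0,0,0,0,0,0,0,0,0,0], hand=0.6, grip_force=20)

```text
clock: 36.6
tool_pos: [0.4971, 0.1688, 0.1504]
eef_rot: [-0.008, 1.0, -0.001, -0.001]
contact_force: [-0.3, -4.2, 4.7]
opening: 0.144
```

Emit:
carry_out(motion=[0,0,0,0,0,0.15,0,0,0,0,0,0.15,0,0,0,0,0,0.15,0,0,0,0,0,0.15,0,0,0,0,0,0.15,0,0,0,0,0,0.15,0,0,0,0,0,0.15,0,0,0,0,0,0.15])

```text
clock: 37.6
tool_pos: [0.4974, 0.1693, 0.1505]
eef_rot: [0.56, 0.829, -0.0, -0.0]
contact_force: [1.0, -2.4, 2.4]
opening: 0.144
```

```bash
python3 k.py
```

```text
M [-0.57 -0.2   0.05] grip pt [0.4974 0.1693 0.1055]
t=37.60 pos [0.4974 0.1693 0.1505] head 21.9 tilt [-0.001  0.   ] F [ 1.  -2.4  2.4] open 0.144 q7 -1.16
 shift cm [-9.02 -5.51  0.05] len 10.6 rz 0.518
t 37.60 turn [-0.001 -0.     0.518] then shift [-10.51  -0.07   0.15] F [ 1.  -2.4  2.4] q [ 0.17  1.05 -1.09  1.96  1.19  0.98 -1.16]
```

Emit:
carry_out(motion=[0,0,0,0,0,0.12,0,0,0,0,0,0.12,0,0,0,0,0,0.12,0,0,0,0,0,0.1,0,0,0,0,0,0.06,0,0,0,0,0,0.06,0,0,0,0,0,0.06,0,0,0,0,0,0.02])

```text
clock: 38.6
tool_pos: [0.4978, 0.1695, 0.1505]
eef_rot: [0.797, 0.605, 0.0, -0.0]
contact_force: [3.0, -2.4, 2.4]
opening: 0.152
```

```bash
python3 k.py
```

```text
M [-0.49 -0.61  0.49] grip pt [0.4978 0.1695 0.1055]
t=38.60 pos [0.4978 0.1695 0.1505] head -15.6 tilt [0. 0.] F [ 3.  -2.4  2.4] open 0.152 q7 -1.78
 shift cm [-10.55   1.1    0.04] len 10.6 rz -0.136
t 38.60 turn [ 0.    -0.001 -0.136] then shift [-10.54  -0.1    0.15] F [ 3.  -2.4  2.4] q [ 0.13  1.01 -0.99  1.96  1.15  0.89 -1.78]
```

Emit:
carry_out(motion=[0,0,0,0,0,0,0,0,0,0,0,0,0,0,0,0,0,0,0,0,-1,0,0,0,0,0,-3,0,0,0,0,0,-3,0,0,0,0,0,-3,0,0,0,0,0,0,0,0,-0.17], hand=4)

```text
clock: 39.6
tool_pos: [0.4978, 0.1705, 0.2534]
eef_rot: [0.741, 0.671, 0.002, 0.0]
contact_force: [0.4, 0.2, -0.5]
opening: 0.452
```

Emit:
carry_out(motion=[0,0,0,0,0,-0.17,0,0,0,0,0,-0.17,0,0,0,0,0,-0.17,0,0,0,0,0,-0.17,0,0,0,0,0,-0.17,0,0,0,0,0,-0.17,0,0,0,0,0,-0.17,0,0,0,0,0,-0.17])

```text
clock: 40.6
tool_pos: [0.497, 0.1694, 0.2508]
eef_rot: [0.153, 0.988, 0.0, -0.001]
contact_force: [0.1, -0.9, -0.7]
opening: 0.45
```

```bash
python3 -c "
from h import *
full(.469,-.039,.25,97.2)"
```

```text
t 40.60 turn [ 0.    -0.002 -0.433] then shift [  5.39 -20.32   0.08] F [ 0.1 -0.9 -0.7] q [ 0.28  1.02 -1.4   1.89  1.08  1.26 -0.22]
```

Emit:
carry_out(motion=[-0.72,-4.14,0,0,0,0,-0.72,-4.14,0,0,0,0,-0.72,-4.14,0,0,0,0,-0.72,-4.14,0,0,0,0,-0.72,-4.14,0,0,0,0,0,0,0,0,0,0,0,0,0,0,0,0])

```text
clock: 41.48
tool_pos: [0.4677, -0.038, 0.2509]
eef_rot: [0.156, 0.988, 0.001, -0.001]
contact_force: [-0.8, -0.5, -0.1]
opening: 0.454
```

```bash
python3 bed.py bed4.png; python3 -c "
from h import *
full(.469,-.039,.25,97.2)"
```

```text
bed ((0.5318663120269775, 0.05786801129579544), (0.3247036039829254, 0.17417769134044647), 82.193115234375) 0.01591176552325868
knob ((0.49484002590179443, 0.1482747495174408), (0.005240411963313818, 0.010757843032479286), 83.27946472167969) pca deg -10.32768078475376 83 0.11441027788443714
knob ((0.48294827342033386, 0.06386808305978775), (0.0438128262758255, 0.017754124477505684), 72.05182647705078) pca deg 82.12383643048916 909 0.11514651277888405
knob ((0.4686851501464844, -0.03893991932272911), (0.018738042563199997, 0.04360564798116684), 85.56949615478516) pca deg 7.717865629518543 914 0.11522589730164366
t=41.52 pos [ 0.4678 -0.0375  0.2509] head 72.1 tilt [-0.001  0.001] F [ 0.1 -0.3  0.4] open 0.454 q7 0.07
 shift cm [-1.91  4.56 -4.91] len 7.0 rz -0.178
t 41.52 turn [ 0.001 -0.001 -0.438] then shift [-0.1  -0.16  0.09] F [ 0.1 -0.3  0.4] q [ 0.72  0.98 -1.42  2.05  1.08  1.2   0.07]
```

Emit:
carry_out(motion=[0,0,0,0,0,-0.15,0,0,0,0,0,-0.15,0,0,0,0,0,-0.14,0,0,0,0,0,0])

```text
clock: 42.02
tool_pos: [0.4677, -0.0372, 0.2505]
eef_rot: [-0.064, 0.998, 0.001, -0.001]
contact_force: [0.4, 0.8, 0.1]
opening: 0.454
```

```bash
python3 -c "
from h import *
full(.4688,-.039,.149,97.6)"
```

```text
t 42.02 turn [ 0.001 -0.001 -0.005] then shift [-0.08 -0.19 10.15] F [0.4 0.8 0.1] q [ 0.72  0.99 -1.44  2.05  1.09  1.21  0.5 ]
```

Emit:
carry_out(motion=[-0.05,-0.2,3,0,0,0,0,0,3,0,0,0,0,0,3,0,0,0,0,0,1,0,0,0,0,0,0,0,0,0,0,0,0,0,0,0])

```text
clock: 42.78
tool_pos: [0.4687, -0.0401, 0.1513]
eef_rot: [-0.063, 0.998, 0.0, 0.0]
contact_force: [-0.1, 0.3, -0.7]
opening: 0.451
```

Emit:
carry_out(motion=[0,0,0,0,0,0,0,0,0,0,0,0,0,0,0,0,0,0,0,0,0,0,0,0,0,0,0,0,0,0,0,0,0,0,0,0], hand=0.6, grip_force=20)

```text
clock: 43.52
tool_pos: [0.4681, -0.0398, 0.1505]
eef_rot: [-0.063, 0.998, 0.001, -0.001]
contact_force: [-0.9, 3.1, 2.2]
opening: 0.139
```

Emit:
carry_out(motion=[0,0,0,0,0,0.15,0,0,0,0,0,0.15,0,0,0,0,0,0.15,0,0,0,0,0,0.15,0,0,0,0,0,0.15,0,0,0,0,0,0.15,0,0,0,0,0,0.15,0,0,0,0,0,0.15])

```text
clock: 44.52
tool_pos: [0.4687, -0.0388, 0.1506]
eef_rot: [0.513, 0.858, 0.002, -0.001]
contact_force: [0.5, 6.3, -0.9]
opening: 0.144
```

```bash
python3 k.py
```

```text
M [ 1.29 -0.15  0.07] grip pt [ 0.4687 -0.0386  0.1056]
t=44.52 pos [ 0.4687 -0.0388  0.1506] head 28.3 tilt [-0.     0.004] F [ 0.5  6.3 -0.9] open 0.144 q7 -0.81
 shift cm [8.61 5.91 0.1 ] len 10.4 rz 0.630
t 44.52 turn [ 0.001 -0.004  0.63 ] then shift [10.49 -0.04  0.16] F [ 0.5  6.3 -0.9] q [ 0.64  1.08 -1.2   2.12  1.29  1.02 -0.81]
```

Emit:
carry_out(motion=[0,0,0,0,0,0.13,0,0,0,0,0,0.13,0,0,0,0,0,0.13,0,0,0,0,0,0.13,0,0,0,0,0,0.11,0,0,0,0,0,0.06,0,0,0,0,0,0.06,0,0,0,0,0,0.03])

```text
clock: 45.52
tool_pos: [0.4693, -0.039, 0.1506]
eef_rot: [0.799, 0.601, 0.002, -0.001]
contact_force: [1.9, 4.9, -0.6]
opening: 0.156
```

```bash
python3 k.py
```

```text
M [ 0.97 -0.4   0.48] grip pt [ 0.4694 -0.0388  0.1056]
t=45.52 pos [ 0.4693 -0.039   0.1506] head -16.1 tilt [0.001 0.004] F [ 1.9  4.9 -0.6] open 0.156 q7 -1.57
 shift cm [10.29 -1.86  0.1 ] len 10.5 rz -0.145
t 45.52 turn [ 0.001 -0.004 -0.145] then shift [10.5  -0.11  0.16] F [ 1.9  4.9 -0.6] q [ 0.61  1.03 -1.12  2.12  1.27  0.94 -1.57]
```

Emit:
carry_out(motion=[0,0,0,0,0,0,0,0,0,0,0,0,0,0,0,0,0,0,0,0,-1,0,0,0,0,0,-3,0,0,0,0,0,-3,0,0,0,0,0,-3,0,0,0,0,0,0,0,0,-0.17], hand=4)

```text
clock: 46.52
tool_pos: [0.4692, -0.0402, 0.2531]
eef_rot: [0.745, 0.668, 0.001, 0.001]
contact_force: [-0.9, -0.5, 0.8]
opening: 0.455
```

Emit:
carry_out(motion=[0,0,0,0,0,-0.17,0,0,0,0,0,-0.17,0,0,0,0,0,-0.17,0,0,0,0,0,-0.17,0,0,0,0,0,-0.17,0,0,0,0,0,-0.17,0,0,0,0,0,-0.17,0,0,0,0,0,-0.17])

```text
clock: 47.52
tool_pos: [0.4681, -0.0407, 0.2508]
eef_rot: [0.158, 0.987, -0.0, -0.001]
contact_force: [-0.3, -0.3, 0.4]
opening: 0.454
```

Emit:
carry_out(motion=[0,0,-3,0,0,-0.14,0,0,0,0,0,0,0,0,0,0,0,0], hand=0)

```text
clock: 47.9
tool_pos: [0.468, -0.0409, 0.2801]
eef_rot: [0.093, 0.996, -0.001, -0.001]
contact_force: [-0.5, 0.1, -1.3]
opening: 0.14
```

```bash
python3 bed.py bed5.png; python3 -c "
from h import *
full(.505,-.26,.28,80)"
```

```text
bed ((0.5389202237129211, 0.056733712553977966), (0.32424265146255493, 0.1885560005903244), 82.2008285522461) 0.015871857198516026
knob ((0.49692270159721375, 0.15887323021888733), (0.02827768586575985, 0.01744471862912178), 87.4969253540039) pca deg 83.00871576012858 436 0.11526548843897223
knob ((0.483061820268631, 0.06397880613803864), (0.044847454875707626, 0.017963387072086334), 69.92622375488281) pca deg 81.5627047318953 721 0.11520583385007827
knob ((0.46877431869506836, -0.039356693625450134), (0.044752337038517, 0.018146049231290817), 71.50882720947266) pca deg 82.31929145482881 739 0.11525929030535922
t=47.95 pos [ 0.4679 -0.0409  0.2797] head 79.4 tilt [-0.003 -0.001] F [-0.4  0.  -0.5] open 0.096 q7 0.26
 shift cm [-2.4   4.61 -2.04] len 5.6 rz -0.050
t 47.95 turn [-0.001 -0.003 -0.01 ] then shift [ -7.46 -20.93  -0.03] F [-0.4  0.  -0.5] q [ 0.74  0.93 -1.44  2.01  1.01  1.22  0.26]
```

View pics/bed5.png

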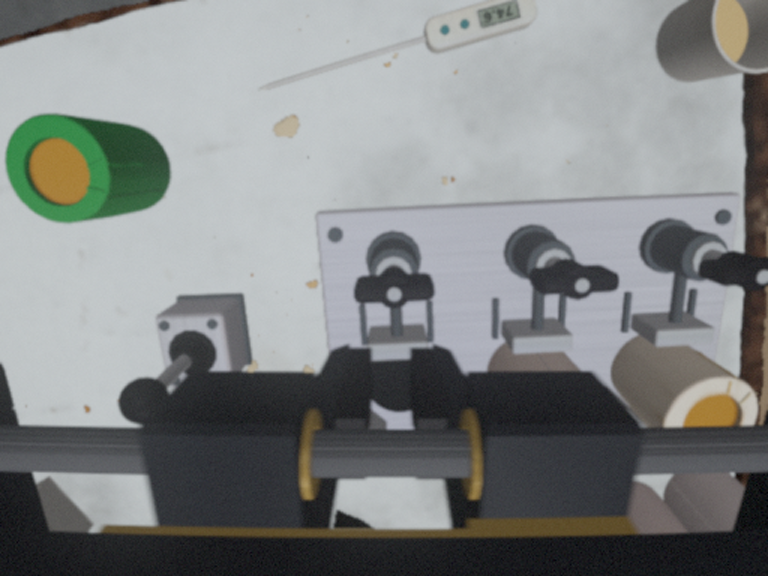

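All three bars lie along the row (394,288), (575,278), (735,268), and both moulds are upright in their nests. I'll move over to the right of the lever and recheck knob 0 and the moulds from above.

Emit:
carry_out(motion=[-1.25,-3.5,0,0,0,0,-1.25,-3.5,0,0,0,0,-1.25,-3.5,0,0,0,0,-1.25,-3.5,0,0,0,0,-1.25,-3.5,0,0,0,0,-1.2,-3.4,0,0,0,0,0,0,0,0,0,0,0,0,0,0,0,0])

```text
clock: 48.95
tool_pos: [0.503, -0.2589, 0.2796]
eef_rot: [0.091, 0.996, 0.001, -0.001]
contact_force: [-0.7, 1.5, -0.9]
opening: 0.004
```

```bash
cat > chk.py <<'E'
from h import *
p=snapshot("top")
v,u=np.nonzero(p["range_z"]>0); W=world(p,np.c_[u,v])
for x,y in ((.60,.152),(.586,.050)):
    c=W[(np.hypot(W[:,0]-x,W[:,1]-y)<.05)&(W[:,2]>.085)&(W[:,2]<.115)]
    if len(c): print("mould",cv2.minEnclosingCircle(c[:,:2].astype(np.float32)),np.median(c[:,2]),len(c))
for x,y in ((.497,.168),(.483,.065),(.469,-.039)):
    c=W[(np.hypot(W[:,0]-x,W[:,1]-y)<.03)&(W[:,2]>.1)&(W[:,2]<.125)]
    w,e=np.linalg.eigh(np.cov(c[:,:2].T)); e=e[:,1]; print("knob",np.degrees(np.arctan(e[1]/e[0])),c.mean(0),len(c))
c=W[(np.hypot(W[:,0]-.505,W[:,1]+.18)<.06)&(W[:,2]>.10)&(W[:,2]<.14)]; print("ball",c.mean(0) if len(c) else None,len(c))
save(p,"chk.png",(90,130,330,270),3)
full(.505,-.258,.168,80)
E
python3 chk.py
```

```text
mould ((0.5978617668151855, 0.15118226408958435), 0.034223802387714386) 0.09554924588565236 456
mould ((0.5833244919776917, 0.050187986344099045), 0.033845555037260056) 0.09490689085728973 448
knob 81.11545676274699 [0.4966825  0.16582044 0.11250809] 92
knob 81.78918200120377 [0.48254438 0.06320401 0.11317335] 89
knob 82.71979451482703 [ 0.46860551 -0.0412032   0.11324545] 86
ball [ 0.49945897 -0.20080617  0.12455843] 18
t 49.00 turn [ 0.001 -0.003 -0.007] then shift [-0.17  0.08 11.18] F [-0.5 -0.1  0.6] q [ 1.06  1.03 -1.43  1.74  1.05  1.37  0.8 ]
```

Emit:
carry_out(motion=[-0.1,0,3,0,0,0,0,0,3,0,0,0,0,0,3,0,0,0,0,0,2.5,0,0,0,0,0,0,0,0,0,0,0,0,0,0,0])

```text
clock: 49.75
tool_pos: [0.5048, -0.259, 0.1663]
eef_rot: [0.091, 0.996, 0.0, -0.0]
contact_force: [1.2, 1.0, 0.4]
opening: 0.008
```

Emit:
carry_out(motion=[0,1,0,0,0,0,0,1,0,0,0,0,0,1,0,0,0,0,0,1,0,0,0,0,0,0.7,0,0,0,0,0,0.7,0,0,0,0,0,0.5,0,0,0,0,0,0,0,0,0,0])

```text
clock: 50.75
tool_pos: [0.5145, -0.2023, 0.1645]
eef_rot: [0.092, 0.996, -0.001, -0.002]
contact_force: [-1.2, -4.3, -1.1]
opening: 0.003
```

```bash
python3 -c "
from h import *
full(.505,-.1905,.164,80)"
```

```text
t 50.75 turn [-0.002 -0.003 -0.009] then shift [1.14 0.99 0.05] F [-1.2 -4.3 -1.1] q [ 0.93  1.17 -1.32  1.87  1.24  1.23  0.56]
```

Emit:
carry_out(motion=[0.2,0.4,0,0,0,0,0.2,0.4,0,0,0,0,0.2,0.3,0,0,0,0,0,0,0,0,0,0])

```text
clock: 51.25
tool_pos: [0.5115, -0.1914, 0.1649]
eef_rot: [0.093, 0.996, -0.001, -0.0]
contact_force: [0.8, -6.8, -1.9]
opening: 0.003
```

Emit:
carry_out(motion=[0.1,0.3,0,0,0,0,0,0,0,0,0,0])

```text
clock: 51.5
tool_pos: [0.5111, -0.1895, 0.1647]
eef_rot: [0.093, 0.996, -0.002, -0.0]
contact_force: [1.9, -8.5, -3.0]
opening: 0.006
```

Emit:
carry_out(motion=[0,0.3,0,0,0,0,0,0,0,0,0,0])

```text
clock: 51.75
tool_pos: [0.5113, -0.189, 0.1647]
eef_rot: [0.094, 0.996, -0.005, -0.001]
contact_force: [0.6, -15.4, -0.1]
opening: 0.006
```

Emit:
carry_out(motion=[0,0.2,0,0,0,0,0,0,0,0,0,0])

```text
clock: 52.0
tool_pos: [0.5113, -0.1886, 0.1647]
eef_rot: [0.095, 0.995, -0.007, -0.001]
contact_force: [-0.8, -18.1, 0.6]
opening: 0.002
```

```bash
python3 -c "
from h import *
full(.505,-.1905,.164,80)
p=snapshot('wrist'); save(p,'lev.png',s=1.2)"
```

```text
t 52.00 turn [-0.014 -0.001 -0.016] then shift [ 0.59 -0.3   0.07] F [ -0.8 -18.1   0.6] q [ 0.91  1.16 -1.32  1.89  1.25  1.23  0.51]
```

View pics/lev.png

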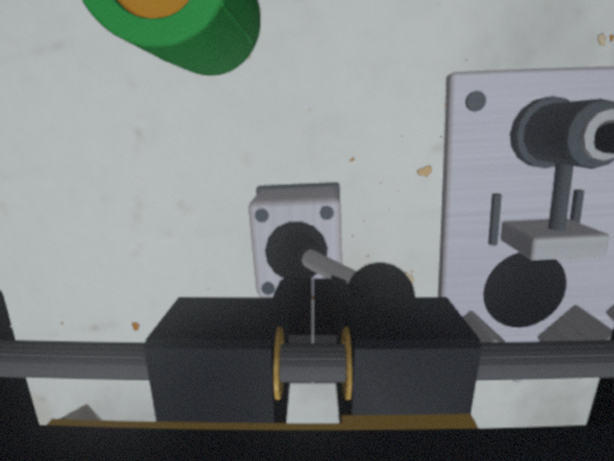

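The lever is against its left stop: the ball at (380,290) leans towards the bed, and the reaction is 18 N. I'll hold, then back off slowly.

Emit:
carry_out(motion=[0,0,0,0,0,0,0,0,0,0,0,0,0,0,0,0,0,0,0,0,0,0,0,0,0,0,0,0,0,0,0,0,0,0,0,0,0,0,0,0,0,0,0,0,0,0,0,0])

```text
clock: 53.05
tool_pos: [0.5113, -0.1887, 0.1646]
eef_rot: [0.095, 0.995, -0.007, -0.001]
contact_force: [-0.7, -17.5, 1.5]
opening: 0.007
```

Emit:
carry_out(motion=[0,0,0,0,0,0,0,0,0,0,0,0,0,0,0,0,0,0,0,0,0,0,0,0,0,0,0,0,0,0,0,0,0,0,0,0,0,0,0,0,0,0,0,0,0,0,0,0])

```text
clock: 54.05
tool_pos: [0.5113, -0.1886, 0.1646]
eef_rot: [0.095, 0.995, -0.007, -0.001]
contact_force: [-0.5, -18.6, 1.4]
opening: 0.005
```

Emit:
carry_out(motion=[0,0,0,0,0,0,0,0,0,0,0,0,0,0,0,0,0,0,0,0,0,0,0,0,0,0,0,0,0,0,0,0,0,0,0,0,0,0,0,0,0,0,0,0,0,0,0,0])

```text
clock: 55.05
tool_pos: [0.5113, -0.1886, 0.1646]
eef_rot: [0.095, 0.995, -0.007, -0.001]
contact_force: [-0.3, -17.7, 1.7]
opening: 0.004
```

Emit:
carry_out(motion=[0,-0.6,0,0,0,0,0,-0.8,0,0,0,0,0,-0.8,0,0,0,0,0,-0.8,0,0,0,0,0,-0.8,0,0,0,0,0,-0.8,0,0,0,0,0,-0.8,0,0,0,0,0,-0.8,0,0,0,0])

```text
clock: 56.05
tool_pos: [0.5, -0.2431, 0.1651]
eef_rot: [0.092, 0.996, 0.0, -0.001]
contact_force: [0.5, -0.3, 0.2]
opening: 0.004
```

Emit:
carry_out(motion=[0,-1,0,0,0,0,0,-1,0,0,0,0,0,-1,0,0,0,0,0,0,-4,0,0,0,0,0,-4,0,0,0,0,0,-4,0,0,0,0,0,0,0,0,0,0,0,0,0,0,0])

```text
clock: 57.05
tool_pos: [0.4944, -0.2728, 0.2845]
eef_rot: [0.092, 0.996, -0.0, -0.001]
contact_force: [-0.1, 0.8, 0.3]
opening: 0.004
```

Emit:
carry_out(motion=[4,-3,0,0,0,0,4,-3,0,0,0,0,0,-4,0,0,0,0,0,0,0,0,0,0,0,0,0,0,0,0])

```text
clock: 57.68
tool_pos: [0.3979, -0.3554, 0.2844]
eef_rot: [0.091, 0.996, 0.001, -0.001]
contact_force: [-0.7, 0.6, 0.3]
opening: 0.002
```

```bash
python3 chk.py
```

```text
mould ((0.5971222519874573, 0.15056847035884857), 0.03425508365035057) 0.09552661140933277 454
mould ((0.582992672920227, 0.05011983960866928), 0.0339956097304821) 0.0950947239093622 443
knob 81.58325797649083 [0.49674874 0.16596519 0.11282634] 91
knob 81.69278287423208 [0.48254822 0.06321474 0.11310869] 89
knob 82.7337626779637 [ 0.46854865 -0.0413167   0.11340641] 85
ball [ 0.50522927 -0.19763585  0.12688232] 89
t 57.73 turn [ 0.001 -0.002 -0.007] then shift [-8.83 11.4  11.67] F [0.1 0.5 0.1] q [ 1.34  0.98 -1.42  1.83  1.02  1.31  1.02]
```

View pics/chk.png

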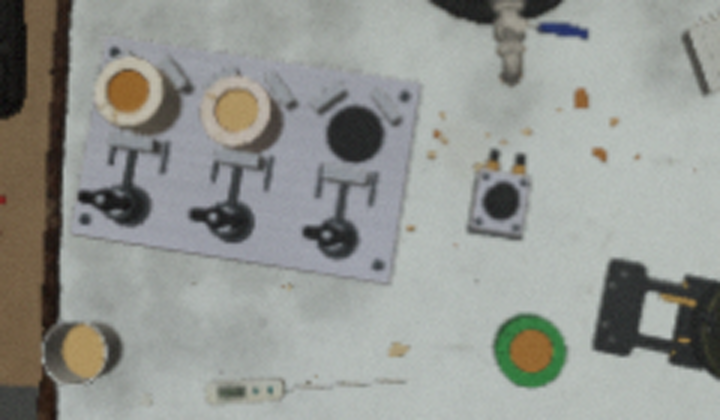

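Both moulds are clamped at (128,90) and (236,110), all three knob bars lie along the row, the lever is upright at (500,200), and the arm is clear.

```bash
python3 -c "
from plant import workorder; print(workorder.finish_job())"
```

```text
the job is handed in; nothing more can be done
None
```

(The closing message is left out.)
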